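Register a colour sample board in the stencilling jig

TASK

Register the white colour sample board in the stencilling jig: using the fingers only to push, bring it home into the corner, flat against the aluminium fence and up against the blue fixed stop, and slide the red sliding stop along the fence until its white pad rests against the board's other side, so that the board cannot shift. Do not grip or lift anything, and leave the rosette, the brush and the other things on the bench where they are.

Things in the scene. Friction and masses are not known exactly. Their poses are not given: they have to be found in the camera images.
- jig: Stencilling jig screwed to the bench: grey base board 300 (x) x 480 (y) x 18 mm thick with a fence and a fixed stop. Origin: centre of its underside, on the bench (z = 0); x points away from the robot to the fence, y to the robot's left along the fence, z up. Seated in the corner, the sample board's centre is at jig x = +40, y = +60 mm, its axes parallel to the jig's.
- fence_face (a point): Point on the working face (looking to jig -x) of the aluminium fence, at jig x = +100, y = +60 mm, 36 mm above the bench. The fence runs along jig y over the whole board, 30 mm thick, its top 63 mm above the bench. Axes parallel to the jig's.
- fixed_stop_face (a point): Point on the working face (looking to jig -y) of the blue fixed stop, at jig x = +40, y = +140 mm, 36 mm above the bench. The stop is a bar 25 mm thick from jig x = +2 to +100 mm, its top 48 mm above the bench; with the fence it forms the corner. Axes parallel to the jig's.
- sample_board: Loose white board, 120 (x) x 160 (y) x 18 mm thick, about 0.26 kg, twelve colour swatches on top, lying flat on the jig's base board (its top 36 mm above the bench). Origin: centre of its underside. It lies askew by up to 0.3 rad from the jig's axes; its +x side goes against the fence, its +y side against the fixed stop.
- sliding_stop (a joint): Travel in m of the red sliding stop along the fence towards jig +y (to the fixed stop), range 0 to 0.20: the face of its white pad lies at jig y = -0.200 + value; 0.180 when it touches the seated board. It starts right of the board, slides stiffly (about 2 N) and stays where left. A steel shoe, 60 mm wide, and thumb nut ride on the fence, top 83 mm above the bench.
- stop_back (a point): Point on the flat back (the -y side, away from the board) of the sliding stop's red arm, at jig x = +45 mm, 44 mm above the bench; pushing here towards jig +y slides the stop. The arm stands out from the fence over jig x = +8 to +98 mm, from 21 to 63 mm above the bench, and is 20 mm thick along y with its pad. Axes parallel to the jig's.
- stop_pad (a point): Middle of the lower edge of the working face (looking to jig +y) of the sliding stop's white pad, 86 mm long by 36 mm high, 23 mm above the bench; this face meets the sample board. Axes parallel to the jig's.
- rosette: Cream plaster rosette, disc of 68 mm diameter, 19 mm high, lying loose on the near right corner of the jig's base board. Origin: centre of its underside. Leave alone.
- flat_brush: Flat paint brush with wooden handle, 210 mm long, 30 mm wide, 14 mm thick, lying on the jig's base board to the left of the fixed stop. Origin on its underside near mid-length. Leave alone.
- can_black: Black spray can, 65 mm diameter, 190 mm high, standing on the bench left of the jig. Origin: centre of its underside. Leave alone.
- can_white: White spray can with grey cap and band, 65 mm diameter, 190 mm high, standing left of the jig. Origin: centre of its underside. Leave alone.
- can_blue: Blue spray can with white cap and band, 65 mm diameter, 190 mm high, standing left of the jig. Origin: centre of its underside. Leave alone.
- paint_jar: Amber glass paint jar with green lid, 72 mm diameter, 76 mm high, standing on the bench right of the jig. Origin: centre of its underside. Leave alone.
- scraper: Wide steel scraper with dark wooden handle, 200 mm long, 85 mm wide, 18 mm thick, lying on the bench to the right. Origin on its underside near mid-length. Leave alone.
- brush_tub: White plastic tub of 133 mm diameter, 125 mm high, with brushes standing in it to about 215 mm, on the bench to the left. Origin: centre of its underside. Leave alone.
Things that resemble listed ones, but are neither listed nor needed, are in the scene too. Leave any turquoise look-alike of the sample_board alone.

How it is judged:
By the outcome, as a careful person would: the job done as asked, in the order asked, and still so for the second after the job is handed in, with the robot touching nothing.
It also fails if it takes over 48 s, if anything falls off the work surface, if the arm or the gripper's body presses on something with over 40 N, if the wrist force passes 120 N, or if a joint passes its speed limit or range.

ROBOT

A 6-joint arm with a two-finger parallel gripper is mounted at the origin on the work surface. World frame = base frame: x ahead of the robot, y to its left, z up, the work surface at z = 0. Lengths are in m, angles in degrees, forces in N, time in s.
With the tool pointing down it reaches from about 0.25 to 0.725 m from the base axis. Payload 9.7 kg.
Tool frame: the origin (TCP) lies at the very end of the fingers, on their centre line; the grasp point (between the pads) lies grasp_offset behind it (grasp_offset is the distance from the TCP to the grasp point, in m); z points along the fingers, y is the line along which they close (so a half turn about z gives the same grasp; the last joint's range is limited). The gripper opens to 85 mm and grips with 20 to 120 N. Pads are 22 mm wide; open, the fingers measure 114 mm over their backs; the gripper's body (76 mm by 85 mm) begins 54 mm behind the grasp point. The pads swing forward as they close: fully open they stand 13 mm farther back than shut.
Start: joints at [-77.006, 4.979, 10.078, 95.1, 0, 90], TCP at [0.124, -0.536, 0.231] pointing down, gripper open.
Joint ranges: [-179.16, 179.16], [-48.56, 103.87], [-65.8, 70.77], [-126.05, 130.52], [-82.76, 87.17], [-180, 180]. Speed limits (degrees/s): [127.2, 127.2, 147.25, 180, 180, 180].

INTERFACE

Orientations are given as [roll, pitch, yaw] about the fixed x, y, z axes, in that order (R = Rz(yaw) Ry(pitch) Rx(roll)).
In Python, from workcell import get_obs, camera, calibration, job_done, recognise, cut_out, mark_of, grasp_offset gives the robot as it stands.
- The arm moves only by the tool servo_tool, never from a script. Its argument "moves" is a list of rows, each a list of 3 entries, a list of its own where there are three numbers: the turn, a rotation vector about the tool's x, y, z in degrees, then the shift along the tool's x, y, z in m, then the opening in per cent of the stroke, from 0 (shut) to 100 (fully open). In form: [[[ax, ay, az], [x, y, z], claw], ...]. A call has 1 to 12 rows; each row shifts and turns the commanded pose from where the row before left it, along the tool's axes as they then stand; what a row does not reach is not made up. A row lasts 1/10 s, in which the tool goes at most 50 mm and 8.59 degrees, less where a joint would pass 70% of its speed; a pose out of reach is approached as far as the arm can. A call is refused whole if a number of a shift passes 0.05 or a number of a turn 8.59, either way. A call with a gripper value outside its range is refused whole. The fingers move at their own pace and stop on an object; "force" is the grip in N (left out, the last holds). Time passes only in rows, so rows that do not move let the fingers close. It gives the time, the measured TCP pose, the force, the opening and the grip force at its end, in the units of the state.
- get_obs(): the state, without advancing time (a new reading comes with each control period).
- camera(name): name is "scene" or "side" or "wrist"; returns (picture, depth): 420x560x3 uint8, red, green, blue; 420x560 float32, m along the optical axis (not along the pixel's ray), 0 where there is no reading.
- calibration(name): a dict with "camera_matrix" (3x3 intrinsics, pixels), "R" (3x3) and "t" (3): a world point X has camera coordinates R X + t. Camera axes: x right, y down, z forward; pixel columns grow to the right and rows downward; lengths in m; the calibration is good to about 2 mm. A picture is of the moment at which its call begins: read the wrist's pose just before it. calibration takes no time and is no camera call; for the wrist camera it gives the pose at the moment of the call.
- job_done(): hands the job in; it is judged then, once.
Trained networks look in the newest picture that a camera, given by its name, has taken for a name from the list of things; names that differ only in an ending like _2 or _b are one class to them, and where a whole thing is asked for, a point or a joint stands for the part that bears it (a point fixed in the world has none). Each returns a list of dicts, best first, with "score" (0 to 1); they miss things now and then, are a little off and sometimes report something else, mostly with a low value. They report only what shows in the picture. A call takes as long as a camera call. They do not tell look-alikes from the thing itself.
- recognise(name, camera): "xyz" ([x, y, z] in m, in the coordinates of the camera as it stood for that picture, good to about 4 mm: the middle of the surface that is visible of it).
- cut_out(name, camera): "mask" (420x560 bool, what is visible of it).
- mark_of(name, camera): "xyz" ([x, y, z] in m, in the coordinates of the camera as it stood for that picture, good to about 4 mm: a listed point, or the origin of a listed thing).
The state is a dict: "time": time; "q": joint angles; "qd": joint speeds; "joint_efforts": joint torques, N m; "ee_pos": TCP position; "tcp_rot": TCP orientation; "wrist_force": force on the tool from outside, world axes, zero at the start; "torque": the same for the moment, N m; "opening": finger opening in m; "grasp_force": force on a finger pad.
Only numpy, scipy, OpenCV 4.12 (cv2) and the standard library are available. Lean on these libraries where they do the work, as an engineer would, in place of code of your own. Each camera call takes 0.05 s, during which the arm holds its last target. There are 200 camera calls.

## Working session

There is one attempt and no reset: what is moved stays moved. The work goes in short steps, Python scripts to look and compute and a tool call to move; the robot and the scene stay as the last step left them, time stands still between calls to the robot, and variables do not carry over. Pictures are saved under pics/ and viewed, at most 10 in all, crops included, and the job is handed in when it is done.

Besides the shell and the picture viewer there is one more tool, called after ">>>" by a JSON object that holds its "fn" and its "kwargs", one argument or row to a line. servo_tool: Moves the arm, as the interface text tells. Its arguments: {"type":"object","properties":{"moves":{"type":"array"},"force":{"type":"number"}},"required":["moves"]}

```bash
mkdir -p pics; cat > h.py <<'E'
import numpy as np, cv2
from workcell import *
def world(p,c):
    k=calibration(c); return k["R"].T@(np.array(p)-k["t"])
E
python3 - <<'E'
from h import *
o=get_obs(); print(o["time"],o["ee_pos"],o["tcp_rot"],o["opening"],grasp_offset)
for c in("scene","side"):
    p,d=camera(c); cv2.imwrite(f"pics/{c}.png",p[:,:,::-1])
    print(c, world([0,0,0],c))
    for n in("jig","fence_face","fixed_stop_face","sample_board","stop_back","stop_pad","rosette"):
        print(n,[(round(r["score"],2),world(r["xyz"],c).round(3)) for r in mark_of(n,c)[:3]])
print(get_obs()["time"])
E
```

```text
0.0 [ 0.12364867 -0.53568458  0.23056594] [-1.79923078e+02 -1.18855991e-03  1.29952541e+01] 0.08498710909607143 0.0187
scene [1.10985605 0.41984238 0.93329324]
jig [(0.86, array([ 0.579, -0.03 ,  0.001])), (0.25, array([0.413, 0.301, 0.001]))]
fence_face [(0.83, array([0.673, 0.04 , 0.035])), (0.37, array([ 0.589,  0.296, -0.001]))]
fixed_stop_face [(0.65, array([ 0.511, -0.229,  0.018])), (0.62, array([0.608, 0.114, 0.035]))]
sample_board [(0.87, array([ 0.32 , -0.214, -0.003])), (0.78, array([ 0.575, -0.078,  0.019])), (0.58, array([0.214, 0.315, 0.001]))]
stop_back [(0.74, array([ 0.651, -0.225,  0.044]))]
stop_pad [(0.68, array([ 0.664, -0.21 ,  0.023]))]
rosette [(0.52, array([ 0.513, -0.23 ,  0.013]))]
side [0.28713535 0.990324   1.05344014]
jig [(0.63, array([ 0.582, -0.029,  0.002]))]
fence_face [(0.65, array([0.676, 0.042, 0.034]))]
fixed_stop_face [(0.65, array([0.608, 0.11 , 0.035]))]
sample_board [(0.84, array([ 0.211,  0.314, -0.001])), (0.69, array([ 0.322, -0.218,  0.001])), (0.67, array([ 0.578, -0.077,  0.019]))]
stop_back [(0.85, array([ 0.653, -0.225,  0.045]))]
stop_pad [(0.71, array([ 0.658, -0.214,  0.025])), (0.68, array([ 0.653, -0.225,  0.043]))]
rosette [(0.57, array([ 0.509, -0.226,  0.019])), (0.48, array([ 0.585, -0.027,  0.002])), (0.48, array([ 0.41 ,  0.306, -0.   ]))]
0.8
```

View pics/scene.png

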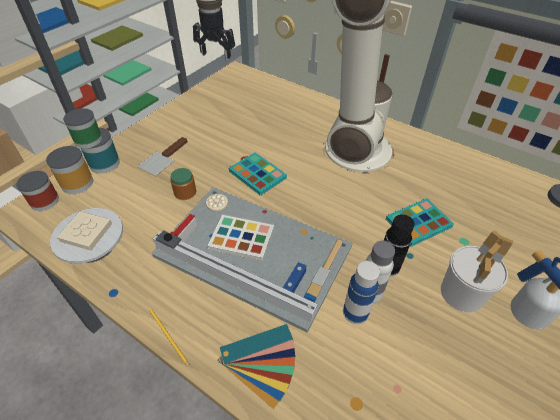

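View pics/side.png

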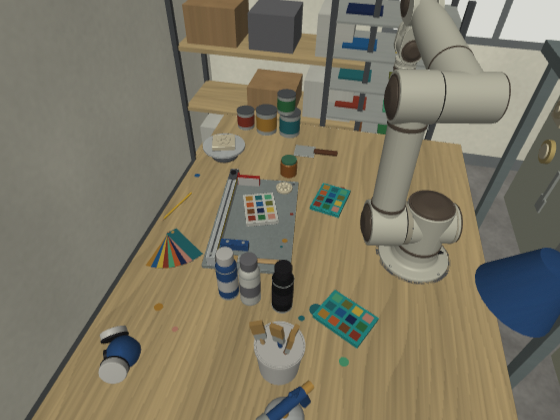

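The jig lies at x≈0.58, y≈-0.03. The white board is at pixel (241,236) in the scene view, the red stop at (183,228), and there are two turquoise look-alikes. Next I refine the yaws.

```bash
cat >> h.py <<'E'
def cloud(mask,d,c):
    k=calibration(c); v,u=np.nonzero(mask&(d>0)); z=d[v,u]
    P=np.linalg.inv(k["camera_matrix"])@np.array([u*z,v*z,z]); return (k["R"].T@(P-k["t"][:,None])).T
E
python3 - <<'E'
from h import *
for c in("scene","side"):
    p,d=camera(c)
    for n,zl in(("sample_board",(.031,.041)),("jig",(.058,.068)),("jig",(.013,.023)),("jig",(.043,.053)),("sliding_stop",(.056,.068))):
        for r in cut_out(n,c)[:3]:
            P=cloud(r["mask"],d,c); P=P[(P[:,2]>zl[0])&(P[:,2]<zl[1])]
            if len(P)<15: continue
            (cx,cy),s,a=cv2.minAreaRect(P[:,:2].astype(np.float32)*1000)
            print(c,n,zl,len(P),round(r["score"],2),np.round([cx,cy,*s,a],1))
E
```

```text
scene sample_board (0.031, 0.041) 1847 0.73 [576.6 -76.7 122.7 159.6  19.2]
scene jig (0.058, 0.068) 1925 0.81 [657.1 -20.6 127.  478.6   5.2]
scene jig (0.013, 0.023) 8017 0.81 [583.  -31.3 303.8 481.2   7. ]
scene jig (0.043, 0.053) 668 0.81 [649.1 -20.2 130.9 473.2   6.8]
scene sliding_stop (0.056, 0.068) 222 0.78 [ 675.3 -219.   127.    69.8    5.2]
side sample_board (0.031, 0.041) 851 0.7 [576.5 -74.3 119.  167.3  21.4]
side jig (0.058, 0.068) 735 0.8 [690.9 -13.5 471.1 117.4  84.8]
side jig (0.013, 0.023) 3571 0.8 [583.  -27.9 300.  484.4   7. ]
side jig (0.043, 0.053) 276 0.8 [632.7   3.5 121.4 441.9   2.8]
side sliding_stop (0.056, 0.068) 108 0.89 [ 673.4 -204.5   72.   111.7   76.1]
```

>>> {"fn": "servo_tool", "kwargs": {
  "moves": [
    [[0, 0, 7], [0, 0, 0], 100],
    [[0, 0, 0], [0.033, -0.035, 0], 60],
    [[0, 0, 0], [0.033, -0.035, 0], 50],
    [[0, 0, 0], [0.033, -0.035, 0], 50],
    [[0, 0, 0], [0.033, -0.035, 0], 50],
    [[0, 0, 0], [0.033, -0.035, 0], 50],
    [[0, 0, 0], [0.033, -0.035, 0], 50],
    [[0, 0, 0], [0.033, -0.035, 0], 50],
    [[0, 0, 0], [0.033, -0.035, 0], 50],
    [[0, 0, 0], [0.033, -0.035, 0], 50],
    [[0, 0, 0], [0.033, -0.035, 0], 50],
    [[0, 0, 0], [0.015, -0.015, 0], 50]
  ]
}}

```text
time: 2.6
ee_pos: [0.4302, -0.134, 0.2313]
tcp_rot: [-180.0, -0.0, 6.2]
wrist_force: [-0.4, -0.4, -0.3]
opening: 0.0427
grasp_force: 0.0
```

```bash
python3 - <<'E'
from h import *
o=get_obs(); print(o["time"],o["ee_pos"],o["tcp_rot"],o["opening"],o["wrist_force"])
c="wrist"
p,d=camera(c); cv2.imwrite(f"pics/w1.png",p[:,:,::-1])
for n in("jig","fence_face","fixed_stop_face","sample_board","stop_back","rosette"):
    print(n,[(round(r["score"],2),world(r["xyz"],c).round(3)) for r in mark_of(n,c)[:3]])
E
```

```text
2.6 [ 0.43018238 -0.13399388  0.23127754] [-1.79981396e+02 -3.31494228e-02  6.15424455e+00] 0.04267632866681568 [-0.40146351 -0.389575   -0.30877223]
jig []
fence_face []
fixed_stop_face []
sample_board [(0.59, array([ 0.317, -0.217,  0.003]))]
stop_back []
rosette [(0.66, array([ 0.507, -0.227,  0.017]))]
```

View pics/w1.png

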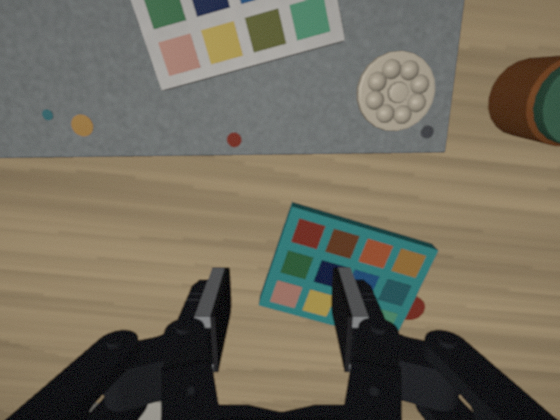

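The jig's near edge is at row ~155 and tilted 0.6°, so the jig yaw is ≈6.8°. The board's near corners are at (163,88) and (343,40). The rosette at (397,90) is well to the right of the push path.

>>> {"fn": "servo_tool", "kwargs": {
  "moves": [
    [[0, 0, -0.6], [0, 0, 0], 50],
    [[0, 0, 0], [0.022, -0.02, 0.02], 50],
    [[0, 0, 0], [0.022, -0.02, 0.02], 50],
    [[0, 0, 0], [0, 0, 0.04], 50],
    [[0, 0, 0], [0, 0, 0.04], 50],
    [[0, 0, 0], [0, 0, 0.04], 50],
    [[0, 0, 0], [0, 0, 0.02], 50],
    [[0, 0, 0], [0, 0, 0.015], 50],
    [[0, 0, 0], [0, 0, 0.01], 50],
    [[0, 0, 0], [0, 0, 0.002], 50]
  ]
}}

```text
time: 3.95
ee_pos: [0.4676, -0.0924, 0.0239]
tcp_rot: [-180.0, 0.0, 6.6]
wrist_force: [-0.8, -0.5, 0.6]
opening: 0.0431
grasp_force: 0.0
```

>>> {"fn": "servo_tool", "kwargs": {
  "moves": [
    [[0, 0, 0], [0.01, 0, 0], 50],
    [[0, 0, 0], [0.01, 0, 0], 50],
    [[0, 0, 0], [0.01, 0, 0], 50],
    [[0, 0, 0], [0.01, 0, 0], 50],
    [[0, 0, 0], [0.01, 0, 0], 50]
  ]
}}

```text
time: 4.45
ee_pos: [0.5183, -0.0861, 0.0244]
tcp_rot: [-180.0, 0.0, 6.6]
wrist_force: [-2.9, -0.1, 2.1]
opening: 0.0427
grasp_force: 1.3
```

```bash
cat > m.py <<'E'
from h import *
import sys
yw=np.radians(6.8); O=np.array([.583,-.030]); R=np.array([[np.cos(yw),np.sin(yw)],[-np.sin(yw),np.cos(yw)]])
def J(p): return (R@(np.array(p)[:2]-O)*1000).round(1)
o=get_obs(); print("TCP jig",J(o["ee_pos"]),o["ee_pos"][2].round(4),o["tcp_rot"][2].round(2),"F",o["wrist_force"].round(1),o["time"])
for c in sys.argv[2:]:
    p,d=camera(c); cv2.imwrite(f"pics/{sys.argv[1]}_{c}.png",p[:,:,::-1])
    for n in("sample_board",):
        for r in cut_out(n,c)[:4]:
            P=cloud(r["mask"],d,c); P=P[(P[:,2]>.03)&(P[:,2]<.041)]
            if len(P)<100: continue
            (cx,cy),s,a=cv2.minAreaRect(P[:,:2].astype(np.float32)*1000)
            print(c,n,len(P),J([cx/1000,cy/1000]),np.round([*s,a-6.8],1))
    for n in("sample_board","stop_pad","fixed_stop_face","fence_face"): print(n,[(round(r["score"],2),J(world(r["xyz"],c))) for r in mark_of(n,c)[:3]])
E
python3 m.py a scene side
```

```text
TCP jig [-70.9 -48.1] 0.0244 6.61 F [-2.9 -0.1  2.1] 4.45
scene sample_board 1974 [  6.5 -51.6] [124.7 161.7   9.6]
sample_board [(0.89, array([  7.4, -52.4])), (0.83, array([-328.6,  385.9])), (0.62, array([-279. , -150.3]))]
stop_pad [(0.75, array([  56.8, -188.5]))]
fixed_stop_face [(0.57, array([ 41.2, 139.3]))]
fence_face [(0.6, array([97.1, 59.4])), (0.25, array([-31.1, 205.2]))]
side sample_board 879 [  7.8 -48.3] [119.3 168.2   9.3]
sample_board [(0.97, array([  5.9, -48.2])), (0.75, array([1.8, 3.4])), (0.68, array([-328.9,  385.6]))]
stop_pad [(0.66, array([  54.9, -190. ])), (0.65, array([ -95.7, -186.4]))]
fixed_stop_face [(0.91, array([ 42.4, 139. ])), (0.42, array([  51.5, -187.4]))]
fence_face [(0.91, array([101. ,  59.9])), (0.44, array([ -99.1, -322.2])), (0.32, array([-237.3, -485.5]))]
```

>>> {"fn": "servo_tool", "kwargs": {
  "moves": [
    [[0, 0, 0], [0.008, 0, 0], 50],
    [[0, 0, 0], [0.008, 0, 0], 50],
    [[0, 0, 0], [0.008, 0, 0], 50],
    [[0, 0, 0], [0.006, 0, 0], 50],
    [[0, 0, 0], [0.004, 0, 0], 50],
    [[0, 0, 0], [0.003, 0, 0], 50]
  ]
}}

```text
time: 5.65
ee_pos: [0.5545, -0.082, 0.0242]
tcp_rot: [-180.0, 0.0, 6.6]
wrist_force: [-2.4, 0.2, 0.9]
opening: 0.0426
grasp_force: 1.4
```

>>> {"fn": "servo_tool", "kwargs": {
  "moves": [
    [[0, 0, 0], [0.002, 0, 0], 50],
    [[0, 0, 0], [0.002, 0, 0], 50]
  ]
}}

```text
time: 5.85
ee_pos: [0.5577, -0.0814, 0.0242]
tcp_rot: [-180.0, 0.1, 6.6]
wrist_force: [-6.5, 2.4, 3.8]
opening: 0.0428
grasp_force: 2.9
```

```bash
python3 m.py b scene
```

```text
TCP jig [-31.2 -48. ] 0.0242 6.61 F [-6.5  2.4  3.8] 5.85
scene sample_board 1736 [ 32.4 -61.1] [108.4 162.9  -0.8]
sample_board [(0.88, array([ 40.2, -64.1])), (0.62, array([-329.7,  381.7])), (0.58, array([-282.2, -150.3]))]
stop_pad [(0.75, array([  58.5, -189.4]))]
fixed_stop_face [(0.94, array([ 39.2, 141.3]))]
fence_face [(0.6, array([99.5, 59.2]))]
```

>>> {"fn": "servo_tool", "kwargs": {
  "moves": [
    [[0, 0, 0], [0.001, 0, 0], 50],
    [[0, 0, 0], [0.001, 0, 0], 50]
  ]
}}

```text
time: 6.35
ee_pos: [0.558, -0.0814, 0.024]
tcp_rot: [-180.0, 0.2, 6.6]
wrist_force: [-19.1, 0.1, 9.9]
opening: 0.043
grasp_force: 8.8
```

```bash
python3 m.py c side
```

```text
TCP jig [-30.9 -48. ] 0.024 6.6 F [-19.1   0.1   9.9] 6.35
side sample_board 789 [ 40.3 -57.6] [119.7 164.5   0.3]
sample_board [(0.87, array([ 39.4, -61. ])), (0.84, array([-328.6,  383.5])), (0.7, array([-284. , -155.5]))]
stop_pad [(0.66, array([  51.1, -190.5]))]
fixed_stop_face [(0.76, array([ 40.9, 137.6])), (0.58, array([ -97.9, -322.4])), (0.37, array([97.7, 61.1]))]
fence_face [(0.78, array([99.6, 59. ])), (0.75, array([-128.5,  350.8]))]
```

View pics/c_side.png

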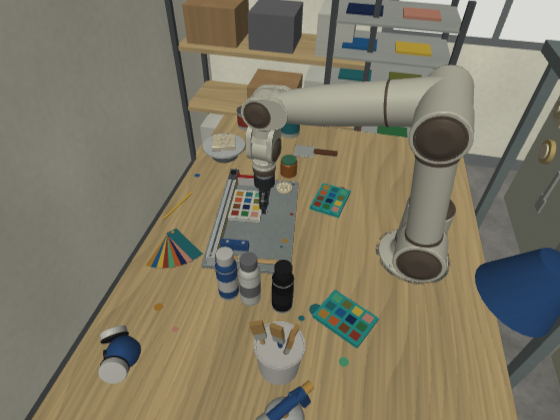

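>>> {"fn": "servo_tool", "kwargs": {
  "moves": [
    [[0, 0, 0], [-0.01, 0, 0], 50],
    [[0, 0, 0], [-0.01, 0, -0.01], 50],
    [[0, 0, 0], [0, 0, -0.04], 40],
    [[0, 0, 0], [0, 0, -0.04], 30],
    [[0, 0, 0], [0.022, 0.029, -0.01], 30],
    [[0, 0, 0], [0.022, 0.029, 0], 30],
    [[0, 0, 0], [0.022, 0.029, 0], 30],
    [[0, 0, 0], [0.022, 0.029, 0], 30]
  ]
}}

```text
time: 7.45
ee_pos: [0.642, -0.1902, 0.1257]
tcp_rot: [179.9, -0.1, 6.6]
wrist_force: [0.6, 0.2, -0.8]
opening: 0.0254
grasp_force: 0.0
```

>>> {"fn": "servo_tool", "kwargs": {
  "moves": [
    [[0, 0, -8.2], [0, 0, 0], 30],
    [[0, 0, -8.2], [0, 0, 0], 30],
    [[0, 0, -8.2], [0, 0, 0], 30],
    [[0, 0, -8.2], [0, 0, 0], 30],
    [[0, 0, -8.2], [0, 0, 0], 30],
    [[0, 0, -8.2], [0, 0, 0], 30],
    [[0, 0, -8.2], [0, 0, 0], 30],
    [[0, 0, -8.2], [0, 0, 0], 30],
    [[0, 0, -8.2], [0, 0, 0], 30],
    [[0, 0, -8.2], [0, 0, 0], 30],
    [[0, 0, -8.2], [0, 0, 0], 30],
    [[0, 0, 0], [0, 0, 0], 30]
  ]
}}

```text
time: 8.65
ee_pos: [0.641, -0.1891, 0.1254]
tcp_rot: [179.9, 0.0, 96.9]
wrist_force: [0.7, 0.1, -0.1]
opening: 0.0255
grasp_force: 0.0
```

```bash
python3 m.py d wrist side
```

```text
TCP jig [  38.8 -164.9] 0.1254 96.9 F [ 0.7  0.1 -0.1] 8.65
wrist sample_board 35769 [ 39.9 -91.2] [120.2 100.   -0.4]
sample_board [(0.94, array([ 38.4, -60.7]))]
stop_pad [(0.73, array([  52.5, -185.4]))]
fixed_stop_face []
fence_face []
sample_board [(0.93, array([ 38.6, -63.5])), (0.83, array([-284.1, -157.1])), (0.67, array([-327.5,  384.6]))]
stop_pad [(0.89, array([  52.2, -186.8]))]
fixed_stop_face [(0.62, array([ 42. , 141.9])), (0.18, array([ -95. , -184.2]))]
fence_face [(0.78, array([99.2, 61.1]))]
```

View pics/d_wrist.png

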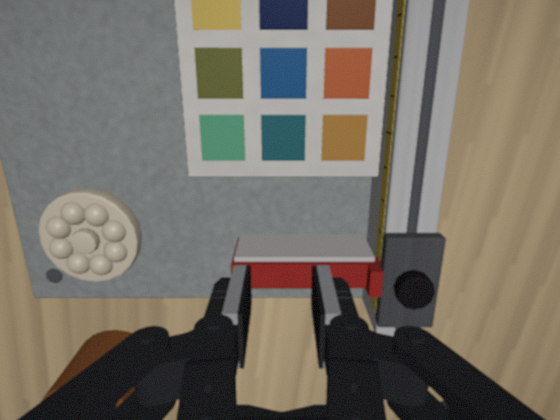

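The board's right edge is at row ~177 and the pad face at row ~240. The fingers fit between them.

>>> {"fn": "servo_tool", "kwargs": {
  "moves": [
    [[0, 0, 0], [0, 0, 0.04], 30],
    [[0, 0, 0], [0, 0, 0.03], 30],
    [[0, 0, 0], [0, 0, 0.02], 30],
    [[0, 0, 0], [0, 0, 0.011], 30],
    [[0, 0, 0], [0, 0, 0], 30]
  ]
}}

```text
time: 9.75
ee_pos: [0.6402, -0.1886, 0.0217]
tcp_rot: [-179.9, -0.1, 96.8]
wrist_force: [-0.1, 0.4, 0.3]
opening: 0.0254
grasp_force: 0.0
```

>>> {"fn": "servo_tool", "kwargs": {
  "moves": [
    [[0, 0, 0], [0.006, 0, 0], 30],
    [[0, 0, 0], [0.006, 0, 0], 30],
    [[0, 0, 0], [0.01, 0, 0], 30],
    [[0, 0, 0], [0.01, 0, 0], 30],
    [[0, 0, 0], [0.01, 0, 0], 30],
    [[0, 0, 0], [0.01, 0, 0], 30],
    [[0, 0, 0], [0.01, 0, 0], 30],
    [[0, 0, 0], [0.01, 0, 0], 30],
    [[0, 0, 0], [0.01, 0, 0], 30],
    [[0, 0, 0], [0.01, 0, 0], 30]
  ]
}}

```text
time: 10.75
ee_pos: [0.63, -0.0966, 0.0232]
tcp_rot: [-180.0, 0.0, 96.8]
wrist_force: [0.1, -3.9, 3.1]
opening: 0.0253
grasp_force: 1.8
```

```bash
python3 m.py e scene side
```

```text
TCP jig [ 38.8 -71.7] 0.0232 96.8 F [ 0.1 -3.9  3.1] 10.75
scene sample_board 1839 [32.4 18.9] [1.068e+02 1.620e+02 1.000e-01]
sample_board [(0.96, array([40.3, 18.7])), (0.77, array([-330.6,  386. ])), (0.75, array([-282.2, -149.3]))]
stop_pad [(0.76, array([  59.1, -185.8]))]
fixed_stop_face [(0.72, array([ 37.6, 140.5])), (0.23, array([  57.4, -186.1]))]
fence_face [(0.62, array([101.3,  59. ]))]
side sample_board 1004 [39.8 25. ] [1.221e+02 1.706e+02 1.000e-01]
sample_board [(0.74, array([-327.9,  386.9])), (0.73, array([-282.6, -154.4])), (0.66, array([39. , 23.8]))]
stop_pad [(0.39, array([  55.4, -187.3])), (0.21, array([-237.9, -483.9]))]
fixed_stop_face [(0.97, array([ 43.8, 141.2])), (0.33, array([  52.8, -188.1]))]
fence_face [(0.86, array([101.5,  60. ]))]
```

Tracking well. About 40 mm to go.

>>> {"fn": "servo_tool", "kwargs": {
  "moves": [
    [[0, 0, 0], [0.01, 0, 0], 30],
    [[0, 0, 0], [0.01, 0, 0], 30],
    [[0, 0, 0], [0.007, 0, 0], 30],
    [[0, 0, 0], [0.005, 0, 0], 30],
    [[0, 0, 0], [0.003, 0, 0], 30],
    [[0, 0, 0], [0.002, 0, 0], 30]
  ]
}}

```text
time: 11.95
ee_pos: [0.6257, -0.0603, 0.0233]
tcp_rot: [-180.0, 0.0, 96.8]
wrist_force: [0.3, -1.2, -1.1]
opening: 0.0257
grasp_force: 0.5
```

>>> {"fn": "servo_tool", "kwargs": {
  "moves": [
    [[0, 0, 0], [0.002, 0, 0], 30],
    [[0, 0, 0], [0.002, 0, 0], 30]
  ]
}}

```text
time: 12.15
ee_pos: [0.6254, -0.057, 0.0233]
tcp_rot: [180.0, 0.0, 96.8]
wrist_force: [3.8, -10.9, -1.8]
opening: 0.0254
grasp_force: 6.1
```

>>> {"fn": "servo_tool", "kwargs": {
  "moves": [
    [[0, 0, 0], [0.001, 0, 0], 30],
    [[0, 0, 0], [0.001, 0, 0], 30]
  ]
}}

```text
time: 12.35
ee_pos: [0.6255, -0.057, 0.0235]
tcp_rot: [180.0, 0.2, 96.7]
wrist_force: [1.6, -14.5, -1.8]
opening: 0.0256
grasp_force: 7.6
```

```bash
python3 m.py f scene side
```

```text
TCP jig [ 39.  -31.8] 0.0235 96.7 F [  1.6 -14.5  -1.8] 12.35
scene sample_board 1881 [32.5 58.1] [ 1.073e+02  1.602e+02 -1.000e-01]
sample_board [(0.94, array([-330.6,  380.7])), (0.84, array([37.8, 57.3])), (0.61, array([-280.8, -153.7]))]
stop_pad [(0.9, array([  56.9, -186.4]))]
fixed_stop_face [(0.75, array([ 38.2, 139.4]))]
fence_face [(0.57, array([98.4, 57.9]))]
side sample_board 968 [40.1 60.9] [ 1.217e+02  1.629e+02 -1.000e-01]
sample_board [(0.87, array([38.3, 58.1])), (0.82, array([-326.4,  385.8])), (0.68, array([-283.6, -155.6]))]
stop_pad [(0.63, array([  53.8, -189. ])), (0.35, array([101.3,  61.1]))]
fixed_stop_face [(0.83, array([ 43.4, 140.6]))]
fence_face [(0.58, array([101.9,  61.1]))]
```

The board is home against the stop. I'll nudge it once more toward the fence, then slide the stop.

>>> {"fn": "servo_tool", "kwargs": {
  "moves": [
    [[0, 0, 0], [-0.008, 0, 0], 30],
    [[0, 0, 0], [-0.009, 0, -0.01], 30],
    [[0, 0, 0], [0, 0, -0.035], 0],
    [[0, 0, 0], [0, -0.03, -0.025], 0],
    [[0, 0, 0], [0.02, -0.04, 0], 0],
    [[0, 0, 0], [0.03, -0.037, 0], 0],
    [[0, 0, 0], [0.042, 0, 0], 0],
    [[0, 0, 0], [0.01, 0, 0.025], 0],
    [[0, 0, 0], [0, 0, 0.03], 0],
    [[0, 0, 0], [0, 0, 0.013], 0],
    [[0, 0, 0], [0, 0, 0], 0]
  ]
}}

```text
time: 14.05
ee_pos: [0.5077, 0.0167, 0.0241]
tcp_rot: [-179.8, -0.0, 96.8]
wrist_force: [0.3, 0.1, 0.7]
opening: 0.0002
grasp_force: 0.0
```

>>> {"fn": "servo_tool", "kwargs": {
  "moves": [
    [[0, 0, 0], [0, 0.01, 0], 0],
    [[0, 0, 0], [0, 0.01, 0], 0],
    [[0, 0, 0], [0, 0.006, 0], 0],
    [[0, 0, 0], [0, 0.004, 0], 0],
    [[0, 0, 0], [0, 0.003, 0], 0]
  ]
}}

```text
time: 14.55
ee_pos: [0.5421, 0.0209, 0.0255]
tcp_rot: [180.0, 0.0, 96.8]
wrist_force: [-0.1, -0.0, -0.5]
opening: -0.0
grasp_force: 0.0
```

```bash
python3 m.py g side
```

```text
TCP jig [-34.6  55.3] 0.0255 96.79 F [-0.1 -0.  -0.5] 14.55
side sample_board 817 [39.7 61.6] [121.9 161.   -0.9]
sample_board [(0.8, array([-285.2, -155.6])), (0.78, array([-327.9,  387.1])), (0.66, array([-132.,  355.]))]
stop_pad [(0.63, array([  53.7, -190.5]))]
fixed_stop_face [(0.9, array([ 41. , 137.3])), (0.4, array([  45.7, -201.3]))]
fence_face [(0.94, array([101.2,  58.8]))]
```

View pics/g_side.png

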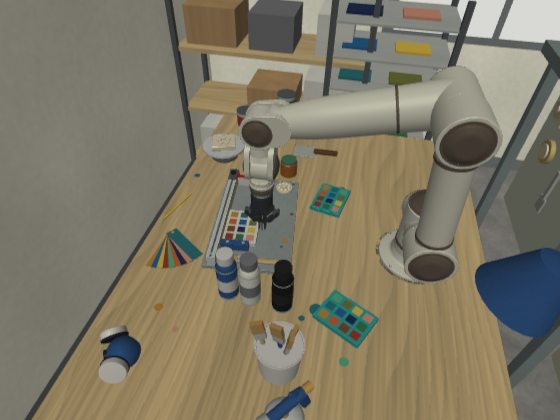

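The board sits in the corner at about (240,225). There is no contact force yet, so I press on gently.

>>> {"fn": "servo_tool", "kwargs": {
  "moves": [
    [[0, 0, 0], [0, 0.002, 0], 0],
    [[0, 0, 0], [0, 0.002, 0], 0],
    [[0, 0, 0], [0, 0.001, 0], 0]
  ]
}}

```text
time: 15.15
ee_pos: [0.544, 0.0212, 0.025]
tcp_rot: [-179.7, -0.0, 96.8]
wrist_force: [-16.7, -2.7, 10.1]
opening: 0.0001
grasp_force: 9.7
```

>>> {"fn": "servo_tool", "kwargs": {
  "moves": [
    [[0, 0, 0], [0, -0.012, 0], 0],
    [[0, 0, 0], [0, -0.014, -0.01], 0],
    [[0, 0, 0], [0, 0, -0.045], 0],
    [[0, 0, 0], [0, 0, -0.045], 0],
    [[0, 0, 0], [-0.045, 0.014, 0], 0],
    [[0, 0, 0], [-0.045, 0.014, 0], 0],
    [[0, 0, 0], [-0.045, 0.014, 0], 0],
    [[0, 0, 0], [-0.045, 0.014, 0], 0],
    [[0, 0, 0], [-0.045, 0.014, 0], 0],
    [[0, 0, 0], [-0.045, 0.014, 0], 0],
    [[0, 0, 0], [-0.03, 0.014, 0], 0],
    [[0, 0, 0], [0, 0, 0], 0]
  ]
}}

```text
time: 16.35
ee_pos: [0.6541, -0.2716, 0.1233]
tcp_rot: [-179.9, -0.0, 96.6]
wrist_force: [0.0, -0.2, -0.3]
opening: -0.0001
grasp_force: 0.0
```

```bash
python3 m.py i scene side; python3 - <<'E'
from h import *
p,d=camera("wrist"); cv2.imwrite("pics/i_w.png",p[:,:,::-1])
E
```

```text
TCP jig [  42.  -248.3] 0.1233 96.6 F [ 0.  -0.2 -0.3] 16.35
scene sample_board 1875 [33.  58.5] [107.3 160.8  -0.2]
sample_board [(0.97, array([-281. , -154.1])), (0.94, array([40.3, 58.3])), (0.64, array([-333. ,  385.4]))]
stop_pad [(0.77, array([  57.6, -189.5]))]
fixed_stop_face [(0.93, array([ 41.8, 141. ])), (0.28, array([-102.4, -318.1])), (0.21, array([ -92.8, -189.1]))]
fence_face []
side sample_board 975 [40.1 61.2] [121.  166.1   0.2]
sample_board [(0.89, array([-328. ,  386.5])), (0.63, array([-283.9, -151. ])), (0.58, array([42.3, 59. ]))]
stop_pad [(0.82, array([  52.8, -188.1])), (0.51, array([ 42.3, 140.2])), (0.17, array([41.4, 60. ]))]
fixed_stop_face [(0.98, array([ 41.9, 138. ])), (0.65, array([  45.5, -200.7])), (0.15, array([  50.1, -186.2]))]
fence_face [(0.71, array([100.3,  62.4]))]
```

View pics/i_w.png

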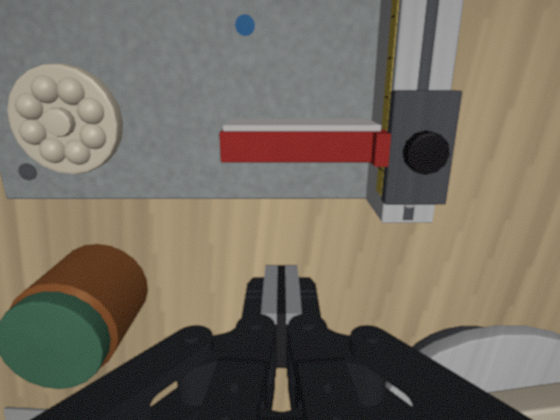

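The stop arm's back is at row ~163, with the fingers clear of it. The jar (75,320) is to the left, so I check clearances before descending.

```bash
python3 - <<'E'
from m import *
p,d=camera("scene")
for r in mark_of("paint_jar","scene")[:2]: print(r["score"],J(world(r["xyz"],"scene")))
k=calibration("scene")
P=cloud(np.ones(d.shape,bool),d,"scene"); q=(R@(P[:,:2]-O).T).T*1000
s=(abs(q[:,0]-42)<75)&(q[:,1]>-310)&(q[:,1]<-215)&(P[:,2]>.01)&(P[:,2]<.1)
print(s.sum(), np.c_[q[s],P[s,2:]*1000][::15].round())
E
```

```text
TCP jig [  41.8 -244.3] 0.1255 96.81 F [0.2 0.3 1. ] 17.0
0.88 [-102.1 -320.4]
0.26 [-131.   351.7]
96 [[ -32. -239.   17.]
 [ -18. -240.   16.]
 [ -21. -216.   17.]
 [  31. -240.   16.]
 [ 101. -225.   71.]
 [ 106. -233.   64.]
 [ 115. -232.   65.]]
```

>>> {"fn": "servo_tool", "kwargs": {
  "moves": [
    [[0, 0, 0], [0, 0, 0.04], 0],
    [[0, 0, 0], [0, 0, 0.03], 0],
    [[0, 0, 0], [0, 0, 0.019], 0],
    [[0, 0, 0], [0.01, 0, 0], 0],
    [[0, 0, 0], [0.006, 0, 0], 0],
    [[0, 0, 0], [0.006, 0, 0], 0],
    [[0, 0, 0], [0.006, 0, 0], 0],
    [[0, 0, 0], [0.01, 0, 0], 0],
    [[0, 0, 0], [0.01, 0, 0], 0]
  ]
}}

```text
time: 18.0
ee_pos: [0.6483, -0.2199, 0.0374]
tcp_rot: [179.9, 0.1, 96.8]
wrist_force: [0.4, -2.5, 2.4]
opening: -0.0001
grasp_force: 1.3
```

```bash
python3 m.py k side
```

```text
TCP jig [  42.3 -196.3] 0.0374 96.78 F [ 0.4 -2.5  2.4] 18.0
side sample_board 968 [40.  60.9] [120.6 162.5   0.2]
sample_board [(0.98, array([-285.6, -153.4])), (0.83, array([36.6, 59.3])), (0.66, array([-326.8,  383.4]))]
stop_pad [(0.88, array([  54.3, -166.8])), (0.47, array([-131.7,  354.5]))]
fixed_stop_face []
fence_face [(0.83, array([101.7,  61.6]))]
```

The stop slides. TCP is at -196 and should end near -51.

>>> {"fn": "servo_tool", "kwargs": {
  "moves": [
    [[0, 0, 0], [0.012, 0, 0], 0],
    [[0, 0, 0], [0.012, 0, 0], 0],
    [[0, 0, 0], [0.012, 0, 0], 0],
    [[0, 0, 0], [0.012, 0, 0], 0],
    [[0, 0, 0], [0.012, 0, 0], 0],
    [[0, 0, 0], [0.012, 0, 0], 0],
    [[0, 0, 0], [0.012, 0, 0], 0],
    [[0, 0, 0], [0.012, 0, 0], 0],
    [[0, 0, 0], [0.012, 0, 0], 0],
    [[0, 0, 0], [0.012, 0, 0], 0],
    [[0, 0, 0], [0.008, 0, 0], 0],
    [[0, 0, 0], [0.004, 0, 0], 0]
  ]
}}

```text
time: 19.5
ee_pos: [0.6322, -0.0882, 0.0364]
tcp_rot: [180.0, -0.0, 96.8]
wrist_force: [-1.5, -1.9, -1.0]
opening: 0.0002
grasp_force: 1.1
```

>>> {"fn": "servo_tool", "kwargs": {
  "moves": [
    [[0, 0, 0], [0.003, 0, 0], 0],
    [[0, 0, 0], [0.002, 0, 0], 0],
    [[0, 0, 0], [0.002, 0, 0], 0]
  ]
}}

```text
time: 19.8
ee_pos: [0.6315, -0.0823, 0.0364]
tcp_rot: [180.0, 0.0, 96.8]
wrist_force: [-0.1, -2.7, -0.3]
opening: -0.0003
grasp_force: 1.1
```

```bash
python3 m.py l
```

```text
TCP jig [ 41.9 -57.7] 0.0364 96.77 F [-0.1 -2.7 -0.3] 19.8
```

>>> {"fn": "servo_tool", "kwargs": {
  "moves": [
    [[0, 0, 0], [0.002, 0, 0], 0],
    [[0, 0, 0], [0.002, 0, 0], 0],
    [[0, 0, 0], [0.001, 0, 0], 0]
  ]
}}

```text
time: 20.1
ee_pos: [0.6308, -0.0772, 0.0364]
tcp_rot: [180.0, 0.0, 96.8]
wrist_force: [-0.8, -2.1, 1.0]
opening: 0.0001
grasp_force: 1.0
```

>>> {"fn": "servo_tool", "kwargs": {
  "moves": [
    [[0, 0, 0], [0.001, 0, 0], 0],
    [[0, 0, 0], [0.001, 0, 0], 0]
  ]
}}

```text
time: 20.3
ee_pos: [0.6307, -0.0766, 0.0364]
tcp_rot: [180.0, 0.2, 96.7]
wrist_force: [0.6, -11.7, -0.3]
opening: -0.0003
grasp_force: 6.2
```

>>> {"fn": "servo_tool", "kwargs": {
  "moves": [
    [[0, 0, 0], [0.001, 0, 0], 0],
    [[0, 0, 0], [0, 0, 0], 0]
  ]
}}

```text
time: 20.5
ee_pos: [0.6308, -0.0766, 0.0365]
tcp_rot: [180.0, 0.2, 96.7]
wrist_force: [1.4, -14.5, -0.6]
opening: -0.0001
grasp_force: 6.7
```

>>> {"fn": "servo_tool", "kwargs": {
  "moves": [
    [[0, 0, 0], [-0.01, 0, 0], 0],
    [[0, 0, 0], [-0.02, 0, 0], 0],
    [[0, 0, 0], [-0.02, 0, -0.01], 0],
    [[0, 0, 0], [0, 0, -0.04], 0],
    [[0, 0, 0], [0, 0, -0.04], 0],
    [[0, 0, 0], [-0.02, 0, -0.04], 0],
    [[0, 0, 0], [-0.04, 0, -0.02], 0],
    [[0, 0, 0], [0, 0, 0], 0]
  ]
}}

```text
time: 21.3
ee_pos: [0.6448, -0.1872, 0.19]
tcp_rot: [179.7, 0.1, 96.7]
wrist_force: [-0.0, -0.2, 0.0]
opening: 0.0001
grasp_force: 0.0
```

```bash
python3 m.py n side scene wrist; python3 -c "
import cv2,numpy as np
a=cv2.imread('pics/n_scene.png')[150:330,130:370];b=cv2.imread('pics/n_wrist.png')
cv2.imwrite('pics/n.png',np.vstack([cv2.resize(a,(400,300)),cv2.resize(b,(400,300))]))"
```

```text
TCP jig [  42.7 -163.4] 0.19 96.65 F [-0.  -0.2  0. ] 21.3
side sample_board 973 [40.7 59.2] [121.5 164.7  -0.3]
sample_board [(0.94, array([-329.7,  388. ])), (0.7, array([-146. ,  550.7])), (0.67, array([39.1, 58.2]))]
stop_pad [(0.87, array([ 52.2, -25.8])), (0.41, array([-27.8, 207.3]))]
fixed_stop_face [(0.88, array([ 41.8, 139.6]))]
fence_face [(0.67, array([102.5,  59.3])), (0.28, array([ 38.8, 324.3]))]
scene sample_board 1865 [32.8 58.2] [107.7 159.7  -0.7]
sample_board [(0.69, array([-330.5,  382.8])), (0.58, array([38.5, 58.6]))]
stop_pad [(0.96, array([ 59.1, -24.9]))]
fixed_stop_face [(0.91, array([ 41.7, 143.4]))]
fence_face [(0.9, array([98.3, 58.3]))]
sample_board []
stop_pad []
fixed_stop_face []
fence_face []
```

View pics/n.png

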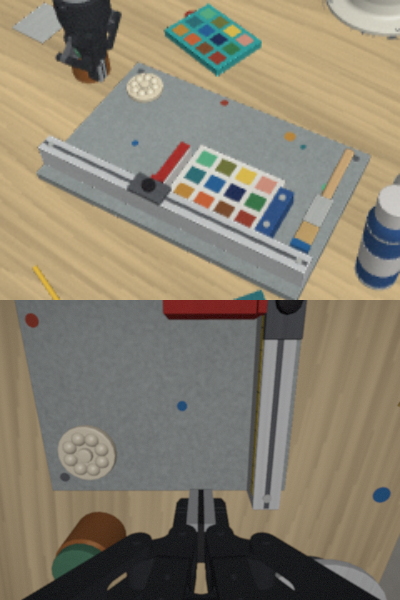

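The board sits in the corner at (228,188), between the blue stop and the red arm. The rosette and the brush have not moved, and the force rise at the expected position confirms pad contact.

```bash
python3 -c "
from workcell import *
print(job_done())"
```

```text
the job is handed in; nothing more can be done
None
```

The job is handed in: the white board is flat against the fence and up against the blue stop, with the red stop's pad pressed against its other side. This took about 22 s of the 48 s allowed, and the rosette and brush were not moved.

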